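# Stand the leaning measuring cylinders back on their feet

## Task

Two glass measuring cylinders have been knocked and are leaning against the rim of the enamel tray that sits on the degasser. Push each of them gently upright, away from the tray, until it stands by itself flat on its foot on the bench, close to where it is now. Do not grip or lift them, and leave all the other glassware and bottles where they stand.

Things in the scene. Friction and masses are not known exactly. Their poses are not given: they have to be found in the camera images.
- cylinder_tall: The taller glass measuring cylinder, leaning about 35 degrees over the tray rim. Height 250 mm, tube 30 mm thick (lip 34), dark blue hexagonal foot 80 mm across flats, 18 thick, blue hexagonal collar 46 mm across flats from 208 to 218 mm up; 170 g (+-a third). Origin: centre of the foot's underside; z runs up the tube. One flat edge of the foot rests on the bench: it pivots there
- cylinder_tall_top (a point): Centre of the mouth of the taller cylinder, on its axis 250 mm from its base; at the start it hangs free over the tray. Under 1 N at the lip, away from the tray, swings it up; nearer than about 22 degrees to vertical it drops onto its foot by itself; a fast push tips it over the other way
- cylinder_short: The shorter leaning glass measuring cylinder, leaning about 35 degrees over the tray rim. Height 200 mm, tube 25 mm thick (lip 29), dark blue hexagonal foot 65 mm across flats, 16 thick, blue hexagonal collar 41 mm across flats from 166 to 176 mm up; 95 g (+-a third). Origin: centre of the foot's underside; z runs up the tube. One flat edge of the foot rests on the bench: it pivots there
- cylinder_short_top (a point): Centre of the mouth of the shorter leaning cylinder, on its axis 200 mm from its base; at the start it hangs free over the tray. Under 1 N at the lip, away from the tray, swings it up; nearer than about 22 degrees to vertical it drops onto its foot by itself; a fast push tips it over the other way
- degasser: Fixed flat cream instrument, 435 (x) x 345 (y) x 90 mm high, front panel to -x, with a fixed white enamel tray on top. Origin: centre of its underside, on the bench. The dark blue tray rim measures 464 (x) x 384 (y) mm outside, its top 130 mm and the tray floor 94 mm above the bench
- tray_rim (a point): Middle of the tray rim's -y side, where the cylinders lean: on the centre line of the 8 mm round rim, 126 mm above the bench, x along the rim. They lean across it towards +y. Inside the tray nothing stands within 200 mm of this rim
- standing_cylinder: Another measuring cylinder, same make and size as the shorter leaning one (200 mm high, foot 65 mm), already standing upright on the bench on the far side of the leaning ones from the tray; leave it. Origin: centre of its underside
- beaker: Empty glass beaker, 52 mm in diameter, 70 mm high, standing on the bench near the leaning cylinders' feet. Origin: centre of its underside
- weighing_bottle: Low glass weighing bottle with lid, 44 mm in diameter, 51 mm high, on the bench beside the tray, beyond the leaning cylinders. Origin: centre of its underside
- hdpe_bottle: White square plastic bottle, 85 mm square, 165 mm high, on the bench to the right. Origin: centre of its underside
- flask: Stoppered volumetric flask, 68 mm in diameter, 176 mm high, on the bench to the right. Origin: centre of its underside
- bottle_clear: Clear glass-stoppered reagent bottle, 72 mm in diameter, 134 mm high, standing in the tray. Origin: centre of its underside
- bottle_amber: Amber glass-stoppered reagent bottle, 72 mm in diameter, 134 mm high, standing in the tray. Origin: centre of its underside
- bottle_wide: Larger clear glass-stoppered reagent bottle, 84 mm in diameter, 144 mm high, standing in the tray. Origin: centre of its underside
There are look-alikes about, which are no part of the job. Leave any red look-alike of the cylinder_tall alone.

How it is judged:
By the outcome, as a careful person would: the job done as asked, in the order asked, and still so for the second after the job is handed in, with the robot touching nothing.
It also fails if it takes over 51 s, if anything falls off the work surface, if the arm or the gripper's body presses on something with over 40 N, if the wrist force passes 120 N, or if a joint passes its speed limit or range.

## Robot

A 6-joint arm with a two-finger parallel gripper is mounted at the origin on the work surface. World frame = base frame: x ahead of the robot, y to its left, z up, the work surface at z = 0. Lengths are in mm, angles in rad, forces in N, time in s.
With the tool pointing down it reaches from about 275 to 1000 mm from the base axis. Payload 8.4 kg.
Tool frame: the origin (TCP) lies midway between the tips of the shut fingers; the grasp point (between the pads) lies r.hold_point_z behind it (r.hold_point_z is the distance from the TCP to the grasp point, in mm); z points along the fingers, y is the line along which they close (so a half turn about z gives the same grasp; the last joint's range is limited). The gripper opens to 85 mm and grips with 20 to 120 N. Pads are 22 mm wide; open, the fingers measure 114 mm over their backs; the gripper's body (76 mm by 85 mm) begins 54 mm behind the grasp point. The pads swing forward as they close: fully open they stand 13 mm farther back than shut.
Start: joints at [1.11, 0.353, 1.633, -0, 1.155, -0.002], TCP at [276.794, 560.368, 231.281] pointing down, gripper open.
Joint ranges: [-2.63, 2.63], [-0.92, 2.1], [0.06, 2.66], [-1.3, 4.44], [0, 2.69], [-3.02, 3.02]. Speed limits (rad/s): [2.22, 2.22, 2.79, 3.14, 3.14, 3.14].

## Interface

Orientations are given as a rotation vector (axis times angle).
In Python, from station import r, cams gives the robot as it stands. The module is installed in compiled form; this text tells all that it offers.
- The arm moves only by the shell command python3 -m inch 'ROWS' [OPENING] [FORCE]. ROWS is JSON, a list that holds one entry, the list of rows, each a list of 4 numbers: the shift along the world's x, y, z in mm, then the turn about the world's z in degrees. In form: [[[tx, ty, tz, roll], ...]]. A call has 1 to 10 rows; each row shifts and turns the commanded pose from where the row before left it; what a row does not reach is not made up. A row lasts 1/10 s, in which the tool goes at most 50 mm and 8.59 degrees, less where a joint would pass 70% of its speed; a pose out of reach is approached as far as the arm can. A call with a gripper value outside its range is refused whole. OPENING is the gripper's target within -1 to 1 (fully open at 1, half-way at 0, shut at -1), set as the call begins (- or left out, the last holds). The fingers move at their own pace and stop on an object; FORCE is the grip in N (left out, the last holds). Time passes only in rows, so rows that do not move let the fingers close. It gives the time, the measured TCP pose, the force, the opening and the grip force at its end, in the units of the state.
- r.read_state(): the state, without advancing time (a new reading comes with each control period).
- cams.get_image(name): name is "side" or "top" or "wrist"; returns a dict with "color" (420x560x3 uint8, red, green, blue), "camera_matrix" (3x3 intrinsics, pixels), "dist" ([k1, k2, p1, p2, k3] as OpenCV has them; the pictures are not rectified), "rvec" (rotation vector, rad) and "tvec" (3), from world to camera coordinates, as OpenCV has them. Camera axes: x right, y down, z forward; pixel columns grow to the right and rows downward; lengths in mm; the calibration is good to about 2 mm. A picture is of the moment at which its call begins. There is no depth.
- r.finish_job(): hands the job in; it is judged then, once.
The state is a dict: "t": time; "qpos": joint angles; "joint_velocities": joint speeds; "joint_efforts": joint torques, N m; "ee_pos": TCP position; "eef_rot": TCP orientation; "contact_force": force on the tool from outside, world axes, zero at the start; "torque": the same for the moment, N m; "width": finger opening in mm; "grip_force": force on a finger pad.
Only numpy, scipy, OpenCV 4.12 (cv2) and the standard library are available. Lean on these libraries where they do the work, as an engineer would, in place of code of your own. Each camera call takes 0.05 s, during which the arm holds its last target. There are 200 camera calls.

## Working session

There is one attempt and no reset: what is moved stays moved. The work goes in short steps, Python scripts to look and compute and a shell command to move; the robot and the scene stay as the last step left them, time stands still between calls to the robot, and variables do not carry over. Pictures are saved under pics/ and viewed, at most 10 in all, crops included, and the job is handed in when it is done.

```bash
mkdir -p pics; cat > h.py <<'E'
import numpy as np,cv2
from station import r,cams
def snap(n,f=None):
    d=cams.get_image(n)
    if f: cv2.imwrite('pics/'+f,d['color'][:,:,::-1])
    return d
def plane(d,uv,axis,val):
    K=np.array(d['camera_matrix'],float);R=cv2.Rodrigues(np.array(d['rvec'],float))[0];t=np.array(d['tvec'],float).ravel()
    p=cv2.undistortPoints(np.array(uv,float).reshape(-1,1,2),K,np.array(d['dist'],float)).reshape(-1,2)
    c=-R.T@t; v=np.c_[p,np.ones(len(p))]@R
    return c+v*((val-c[axis])/v[:,axis])[:,None]
def proj(d,P):
    return cv2.projectPoints(np.array(P,float).reshape(-1,1,3),np.array(d['rvec'],float),np.array(d['tvec'],float),np.array(d['camera_matrix'],float),np.array(d['dist'],float))[0].reshape(-1,2)
E
python3 - <<'E'
from h import *
import pickle
D={n:snap(n) for n in('side','top')}
pickle.dump(D,open('d0.pkl','wb'))
for n in D:
    d=D[n];R=cv2.Rodrigues(np.array(d['rvec'],float))[0];print(n,(-R.T@np.array(d['tvec'],float).ravel()).round(),R[2].round(2))
    cv2.imwrite(f'pics/{n}0.png',cv2.resize(d['color'][:,:,::-1],(800,600),interpolation=cv2.INTER_CUBIC))
print(r.read_state(),r.hold_point_z)
E
```

```text
side [   1. -498.  979.] [ 0.48  0.44 -0.76]
top [ 251.  -17. 1539.] [ 0.17 -0.   -0.99]
{'t': 0.1, 'qpos': array([ 1.10960383e+00,  3.53621560e-01,  1.63406303e+00, -5.96524085e-06,
        1.15520562e+00, -2.40057147e-03]), 'joint_velocities': array([-0.00055255, -0.00228622, -0.00172407, -0.00024533, -0.00061783,
       -0.0008451 ]), 'joint_efforts': array([ 1.08193159e-03, -6.06359696e+01, -3.42822433e+01, -5.72697490e-05,
        4.02046717e-03,  7.12303176e-06]), 'ee_pos': array([276.59964773, 559.97793436, 230.60870771]), 'eef_rot': array([-7.14294308e-01, -3.05901040e+00,  1.98546645e-03]), 'contact_force': array([ 0.48806936,  0.16081776, -0.07240818]), 'torque': array([0.00632646, 0.05848187, 0.01906066]), 'grip_force': 0.0, 'width': 85.50128826914008} 18.700000000000003
```

View pics/side0.png

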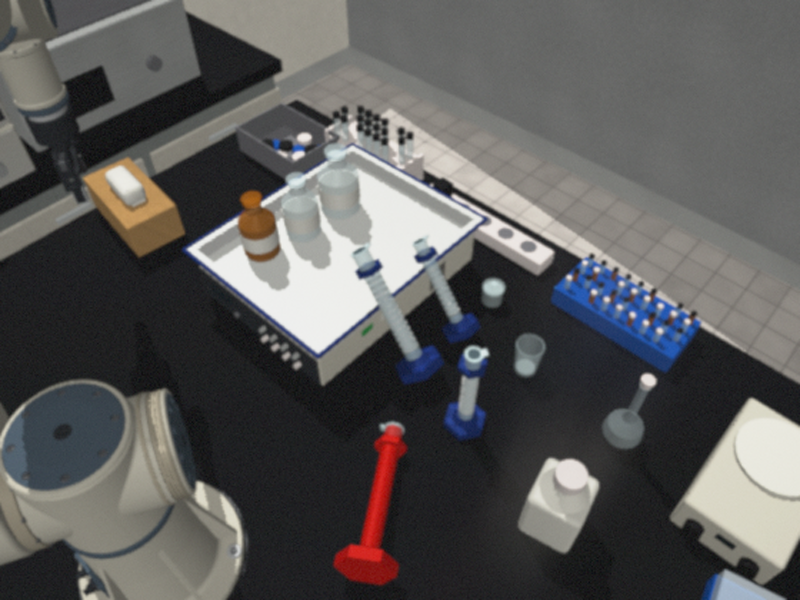

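View pics/top0.png

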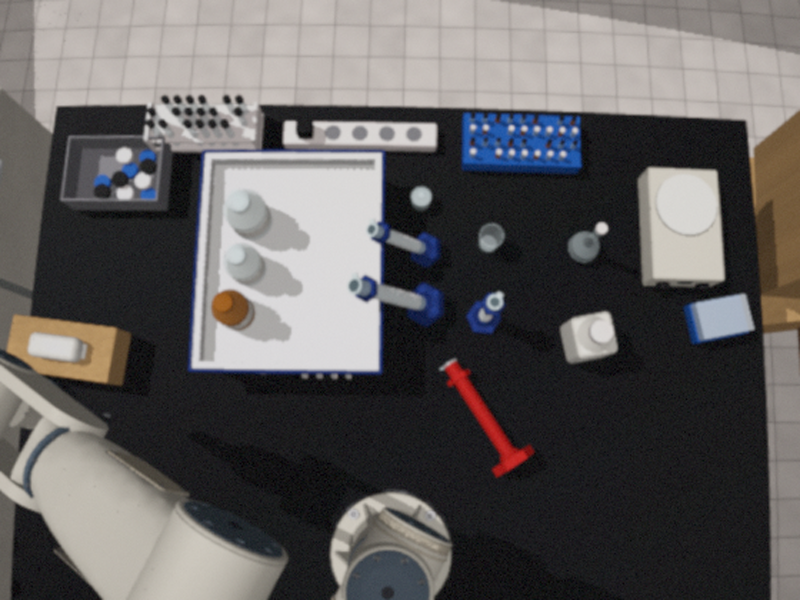

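The side view shows the tall mouth at about (362,256) and its foot at (418,364), and the short mouth at (421,243) and its foot at (461,327). In the top view the tall mouth is at (357,287) and foot at (430,304), the short mouth at (374,229) and foot at (427,248). The standing cylinder is at (487,315) in the top view, and the red look-alike lies at (485,415).

```bash
python3 - <<'E'
from h import *
import pickle
from scipy.optimize import least_squares
D=pickle.load(open('d0.pkl','rb'))
s=.7
C={'tall':(250,213,9,[(357,287),(368,288),(430,304)],[(362,256),(369,268),(418,364)],40),
'short':(200,171,8,[(374,229),(381,232),(427,248)],[(421,243),(427,252),(461,327)],32.5)}
for n,(a,b,c,T,S,fr) in C.items():
    def pts(p):
        u=np.array([np.sin(p[3])*np.cos(p[4]),np.sin(p[3])*np.sin(p[4]),np.cos(p[3])])
        return np.array([p[:3]+u*k for k in(a,b,c)]),u
    def f(p):
        P,u=pts(p);return np.r_[(proj(D['top'],P)-np.array(T)*s).ravel(),(proj(D['side'],P)-np.array(S)*s).ravel(),(p[2]-fr*np.sin(p[3]))/3]
    q=least_squares(f,[500,-50,20,.6,1.57]);P,u=pts(q.x)
    print(n,q.x[:3].round(),np.degrees(q.x[3:]).round(1),'mouth',P[0].round(),'pivot',(q.x[:3]+fr*np.array([np.cos(q.x[3])*np.cos(q.x[4]),np.cos(q.x[3])*np.sin(q.x[4]),-np.sin(q.x[3])])).round(),q.fun.round(1))
d=D['top']
print('rim -y',plane(d,np.array([[383,153],[381,372]])*s,2,130).round())
print('beaker,weigh,standing(foot)',plane(d,np.array([[489,243],[422,200],[485,318]])*s,2,[20]*1 and 20).round())
print('red',plane(d,np.array([[448,363],[512,462]])*s,2,20).round(),'tray bottles',plane(d,np.array([[245,200],[243,255],[230,305]])*s,2,228).round())
E
```

```text
tall [517. -73.  22.] [34.8 91.4] mouth [513.  70. 228.] pivot [516. -40.  -1.] [ 0.2 -0.9  1.   0.6 -1.5 -0.1 -1.7 -2.8  0.3  1.9  1.4  1.2 -0.2]
short [640. -68.  18.] [34.1 91.8] mouth [636.  44. 184.] pivot [639. -41.  -0.] [-0.  -0.6  1.1 -0.4 -0.3 -0.1 -0.9 -1.5 -0.5  1.8  0.2  0.  -0.1]
rim -y [[813.  33. 130.]
 [362.  25. 130.]]
beaker,weigh,standing(foot) [[ 655. -199.   20.]
 [ 749.  -52.   20.]
 [ 490. -190.   20.]]
red [[ 393. -112.   20.]
 [ 189. -248.   20.]] tray bottles [[675. 290. 228.]
 [567. 287. 228.]
 [472. 305. 228.]]
```

```bash
python3 -m inch '[[[0,0,25,-8],[0,0,25,-8],[0,0,25,-8],[18,-34,0,-8],[18,-34,0,-8],[18,-34,0,-8],[18,-34,0,-8],[18,-34,0,-8],[18,-34,0,0],[18,-34,0,0]]]' -0.6 20; python3 -m inch '[[[18,-34,0,0],[18,-34,0,0],[18,-34,0,0],[18,-34,0,0],[18,-34,0,0],[18,-25,0,0],[0,0,0,0]]]'
```

```text
t: 1.1
ee_pos: [403.1, 320.8, 306.1]
eef_rot: [2.227, 2.216, -0.001]
contact_force: [0.7, 0.5, 0.3]
width: 17.2
grip_force: 0.0
t: 1.8
ee_pos: [512.2, 124.6, 306.0]
eef_rot: [2.23, 2.212, -0.001]
contact_force: [-0.3, 0.2, -0.1]
width: 16.6
grip_force: 0.0
```

```bash
python3 -m inch '[[[1,0,-26,0],[0,0,-26,0],[0,0,-27,0],[0,0,-27,0],[0,-8,0,0],[0,-8,0,0],[0,0,0,0],[0,0,0,0]]]'; python3 - <<'E'
from h import *
d=snap('side');c=d['color'][100:310,180:420,::-1];a=cv2.resize(c,None,fx=2,fy=2,interpolation=3)
w=snap('wrist')['color'][:,:,::-1];w=cv2.resize(w,(320,240));o=np.zeros((420,800,3),np.uint8);o[:,:480]=a;o[:240,480:]=w;cv2.imwrite('pics/a.png',o)
E
```

```text
t: 2.6
ee_pos: [512.7, 111.3, 201.8]
eef_rot: [2.227, 2.214, 0.003]
contact_force: [-0.1, 0.6, 0.4]
width: 17.0
grip_force: 0.0
```

View pics/a.png

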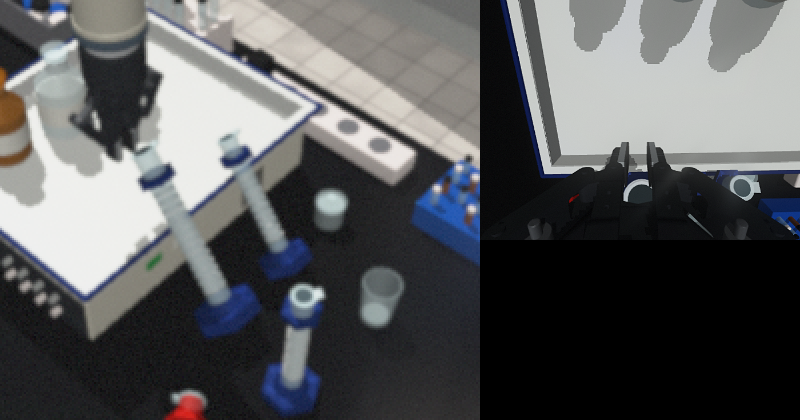

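The side crop at (145,155) and the wrist view at (638,190) show the fingers just behind the tall mouth and centred on it. I'll start a slow push.

```bash
python3 -m inch '[[[0,-4,0,0],[0,-4,0,0],[0,-3,0,0],[0,-3,0,0],[0,-2,0,0],[0,-2,0,0],[0,-2,0,0],[0,-2,0,0],[0,-2,0,0],[0,-2,0,0]]]'; python3 -m inch '[[[0,-3,0,0],[0,-3,0,0],[0,-3,0,0],[0,-3,0,0],[0,-3,0,0],[0,-2,0,0],[0,-2,0,0],[0,-2,0,0],[0,-2,0,0],[0,-2,0,0]]]'
python3 - <<'E'
from h import *
d=snap('side');c=d['color'][100:310,180:420,::-1];a=cv2.resize(c,None,fx=2,fy=2,interpolation=3)
w=snap('top')['color'][120:280,200:360,::-1];w=cv2.resize(w,(320,320));o=np.zeros((420,800,3),np.uint8);o[:,:480]=a;o[:320,480:]=w;cv2.imwrite('pics/b.png',o)
E
```

```text
t: 3.7
ee_pos: [511.8, 85.2, 200.3]
eef_rot: [2.227, 2.216, -0.0]
contact_force: [0.5, 0.3, 0.1]
width: 16.9
grip_force: 0.1
t: 4.7
ee_pos: [511.8, 60.2, 200.3]
eef_rot: [-2.227, -2.216, 0.0]
contact_force: [-0.5, -0.2, 0.2]
width: 16.6
grip_force: 0.0
```

View pics/b.png

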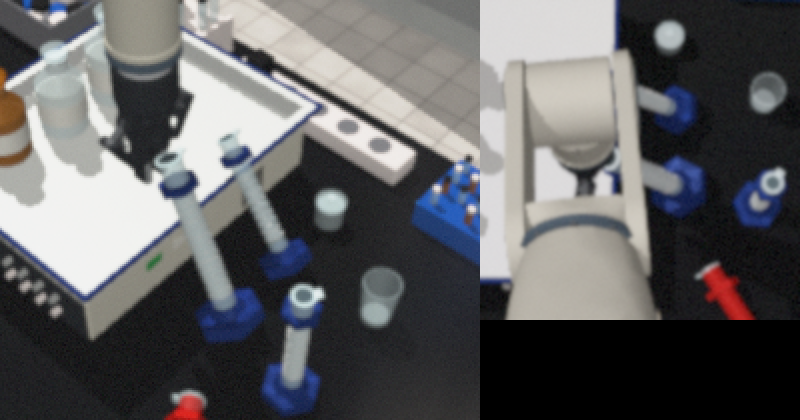

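The tall cylinder is rising, with its mouth now at crop (170,160). Its foot hasn't moved, and the short one still leans. I'll keep going.

```bash
python3 -m inch '[[[0,-2,0,0],[0,-2,0,0],[0,-2,0,0],[0,-2,0,0],[0,-2,0,0],[0,-2,0,0],[0,-2,0,0],[0,-2,0,0],[0,-2,0,0],[0,-2,0,0]]]'; python3 -m inch '[[[0,-1.5,0,0],[0,-1.5,0,0],[0,-1.5,0,0],[0,-1.5,0,0],[0,-1,0,0],[0,-1,0,0],[0,0,0,0],[0,0,0,0],[0,0,0,0],[0,0,0,0]]]'
python3 - <<'E'
from h import *
d=snap('side');c=d['color'][100:310,180:420,::-1];a=cv2.resize(c,None,fx=2,fy=2,interpolation=3)
w=snap('top')['color'][120:280,200:360,::-1];w=cv2.resize(w,(320,320));o=np.zeros((420,800,3),np.uint8);o[:,:480]=a;o[:320,480:]=w;cv2.imwrite('pics/c.png',o)
E
```

```text
t: 5.8
ee_pos: [511.8, 40.2, 200.3]
eef_rot: [-2.227, -2.216, 0.0]
contact_force: [-0.8, 0.2, -0.5]
width: 17.1
grip_force: 0.0
t: 6.8
ee_pos: [511.8, 32.4, 200.3]
eef_rot: [-2.227, -2.216, 0.0]
contact_force: [-0.3, 0.2, -0.5]
width: 17.0
grip_force: 0.0
```

View pics/c.png

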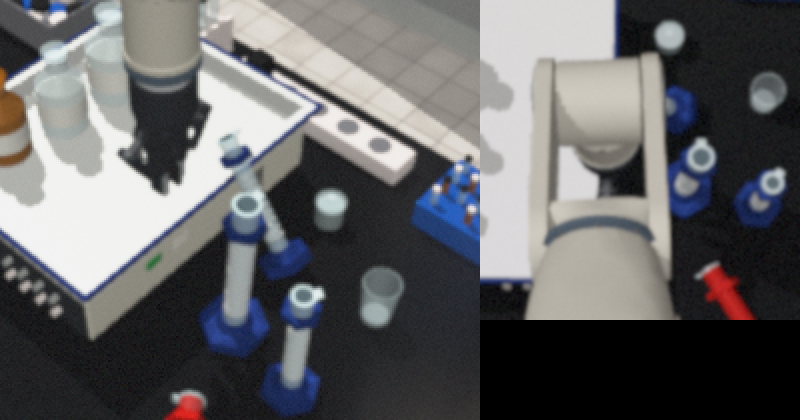

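The tall cylinder now stands upright, with its foot flat at crop (235,325). Next I'll back off and go behind the short one's mouth (636,44,184).

```bash
python3 -m inch '[[[0,20,0,0],[0,25,0,0],[0,25,0,0],[25,0,0,0],[25,0,0,0],[25,0,0,0],[25,0,0,0],[24,0,0,0],[0,0,-20,0],[0,0,-22,0]]]'; python3 -m inch '[[[0,-8,0,0],[0,-8,0,0],[0,0,0,0],[0,0,0,0]]]'; python3 - <<'E'
from h import *
d=snap('side');c=d['color'][100:310,180:420,::-1];a=cv2.resize(c,None,fx=2,fy=2,interpolation=3)
w=snap('wrist')['color'][:,:,::-1];w=cv2.resize(w,(320,240));o=np.zeros((420,800,3),np.uint8);o[:,:480]=a;o[:240,480:]=w;cv2.imwrite('pics/d.png',o)
E
```

```text
t: 7.9
ee_pos: [637.1, 102.5, 158.3]
eef_rot: [2.226, 2.215, 0.002]
contact_force: [-0.5, 0.1, -0.2]
width: 16.6
grip_force: 0.0
t: 8.3
ee_pos: [636.5, 86.0, 159.6]
eef_rot: [2.227, 2.214, 0.003]
contact_force: [0.0, 0.8, -0.5]
width: 16.7
grip_force: 0.0
```

View pics/d.png

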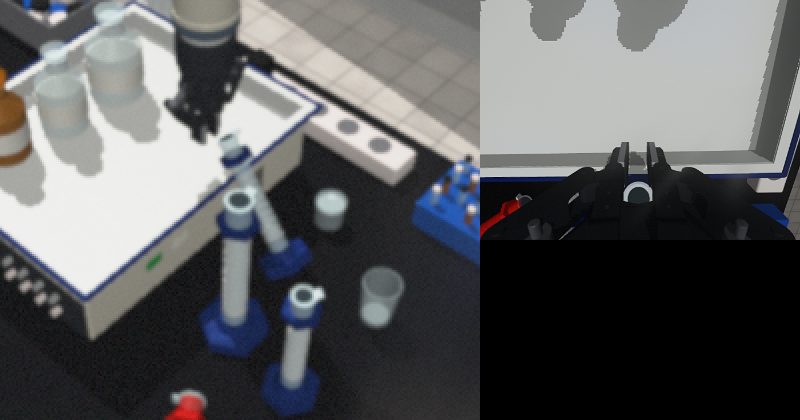

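The wrist view at (638,190) has the fingers centred behind the short mouth. Same slow push as before.

```bash
python3 -m inch '[[[0,-4,0,0],[0,-4,0,0],[0,-3,0,0],[0,-3,0,0],[0,-2,0,0],[0,-2,0,0],[0,-2,0,0],[0,-2,0,0],[0,-2,0,0],[0,-2,0,0]]]'; python3 -m inch '[[[0,-2,0,0],[0,-2,0,0],[0,-2,0,0],[0,-2,0,0],[0,-2,0,0],[0,-2,0,0],[0,-2,0,0],[0,-2,0,0],[0,-2,0,0],[0,-2,0,0]]]'; python3 -m inch '[[[0,-2,0,0],[0,-2,0,0],[0,-2,0,0],[0,-2,0,0],[0,-1.5,0,0],[0,-1.5,0,0],[0,-1.5,0,0],[0,-1.5,0,0],[0,-1.5,0,0],[0,-1.5,0,0]]]'; python3 -m inch '[[[0,-1,0,0],[0,-1,0,0],[0,0,0,0],[0,0,0,0],[0,0,0,0]]]'
python3 - <<'E'
from h import *
d=snap('side');c=d['color'][100:310,180:420,::-1];a=cv2.resize(c,None,fx=2,fy=2,interpolation=3)
w=snap('top')['color'][120:280,200:360,::-1];w=cv2.resize(w,(320,320));o=np.zeros((420,800,3),np.uint8);o[:,:480]=a;o[:320,480:]=w;cv2.imwrite('pics/e.png',o)
E
```

```text
t: 9.4
ee_pos: [635.8, 60.2, 158.3]
eef_rot: [-2.227, -2.216, 0.0]
contact_force: [0.2, -0.2, 0.9]
width: 17.0
grip_force: 0.1
t: 10.4
ee_pos: [635.8, 40.2, 158.3]
eef_rot: [2.227, 2.216, -0.0]
contact_force: [-1.2, 0.2, 0.4]
width: 16.8
grip_force: 0.0
t: 11.4
ee_pos: [635.8, 23.2, 158.3]
eef_rot: [2.227, 2.216, -0.0]
contact_force: [-0.1, 0.3, -0.1]
width: 17.1
grip_force: 0.0
t: 11.9
ee_pos: [635.8, 21.4, 158.3]
eef_rot: [2.227, 2.216, 0.0]
contact_force: [-0.1, 0.2, 0.6]
width: 17.1
grip_force: 0.0
```

View pics/e.png

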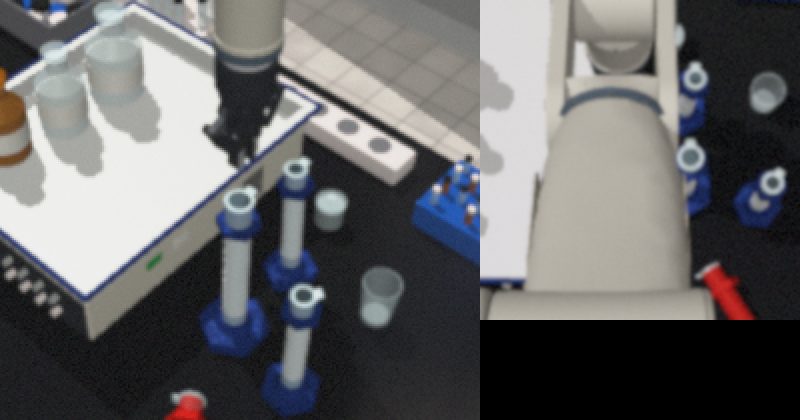

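Both cylinders are upright. I'll back away and up, then check that they have settled.

```bash
python3 -m inch '[[[0,20,0,0],[0,25,0,0],[0,25,0,0],[0,0,30,0],[0,0,30,0],[0,0,30,0],[0,0,30,0],[0,0,0,0],[0,0,0,0],[0,0,0,0]]]'; python3 - <<'E'
from h import *
d=snap('side');c=d['color'][100:310,180:420,::-1];a=cv2.resize(c,None,fx=2,fy=2,interpolation=3)
w=snap('top')['color'][120:280,200:360,::-1];w=cv2.resize(w,(320,320));o=np.zeros((420,800,3),np.uint8);o[:,:480]=a;o[:320,480:]=w;cv2.imwrite('pics/f.png',o)
E
```

```text
t: 13.0
ee_pos: [635.1, 91.3, 277.2]
eef_rot: [-2.226, -2.215, 0.002]
contact_force: [-0.8, 0.3, -0.0]
width: 17.1
grip_force: 0.0
```

View pics/f.png

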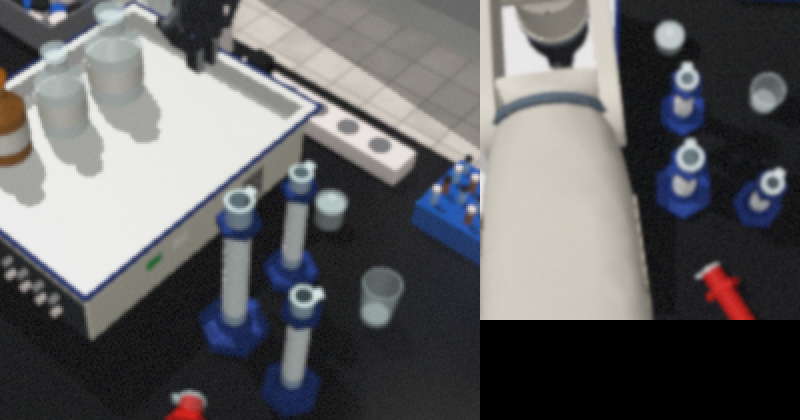

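Everything stands clear of the tray, with the short mouth at crop (301,173). That has shifted slightly since the last picture, so I'll check numerically that it's at rest and vertical.

```bash
python3 - <<'E'
from h import *
np.save('p.npy',snap('side')['color'])
E
python3 -m inch '[[[0,0,0,0],[0,0,0,0],[0,0,0,0],[0,0,0,0],[0,0,0,0],[0,0,0,0],[0,0,0,0],[0,0,0,0]]]' >/dev/null; python3 - <<'E'
from h import *
d=snap('side');a=np.load('p.npy').astype(int);b=d['color'].astype(int)
print('diff',np.abs(a-b)[150:280,270:350].max(),np.abs(a-b)[150:280,270:350].mean(), 'bg',np.abs(a-b)[300:400,300:380].mean())
for n,u,h in(('short',(301,173),200),('tall',(239,201),250),('standing',(304,296),200)):
    P=plane(d,[[180+u[0]/2,100+u[1]/2]],2,h)[0]
    f=proj(d,[P-[0,0,h-8]])[0];print(n,P.round(),'foot centre predicted crop px',((f-[180,100])*2).round())
E
```

```text
diff 46 2.460384615384615 bg 3.069166666666667
short [637. -73. 200.] foot centre predicted crop px [289. 271.]
tall [516. -77. 250.] foot centre predicted crop px [233. 326.]
standing [ 495. -191.  200.] foot centre predicted crop px [290. 388.]
```

```bash
python3 -c "
from station import r
print(r.finish_job())"
```

```text
the job is handed in; nothing more can be done
None
```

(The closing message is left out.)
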